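# Set the guards of two boring stations

## Robot

A 6-joint arm with a two-finger parallel gripper is mounted at the origin on the work surface. World frame = base frame: x ahead of the robot, y to its left, z up, the work surface at z = 0. Lengths are in m, angles in rad, forces in N, time in s.
With the tool pointing down it reaches from about 0.35 to 0.875 m from the base axis. Payload 4.2 kg.
Tool frame: the origin (TCP) lies at the centre of the arm's flange, where the gripper is bolted on; the fingertips stand 173 mm ahead of it and the grasp point (between the pads) lies 155 mm ahead of it (arm.tcp_to_grasp is the distance from the TCP to the grasp point, in m); z points along the fingers, y is the line along which they close (so a half turn about z gives the same grasp; the last joint's range is limited). The gripper opens to 85 mm and grips with 20 to 120 N. Pads are 22 mm wide; open, the fingers measure 114 mm over their backs; the gripper's body (76 mm by 85 mm) begins 54 mm behind the grasp point. The pads swing forward as they close: fully open they stand 13 mm farther back than shut.
Start: joints at [-1.003, 0.385, 0.008, 0, -1.194, -0.259], TCP at [0.19, -0.595, 0.405] pointing down, gripper open.
Joint ranges: [-3.14, 3.14], [-1.21, 2.06], [-1.07, 1.41], [-3.16, 2.05], [-2.99, -0.16], [-3.1, 3.1]. Speed limits (rad/s): [2.79, 2.79, 3.14, 3.14, 3.14, 3.14].

## Interface

Orientations are given as a unit quaternion [x, y, z, w].
In Python, from rig import arm gives the robot as it stands.
- The arm moves only by the tool jog_arm, never from a script. Its argument "steps" is a list that holds one entry, the list of rows, each a list of 5 numbers: the opening, from 0 (shut) to 1 (fully open), then the shift along the tool's x, y, z in m, then the turn about the tool's z in degrees. A call has 1 to 8 rows; each row is the pose to reach, as a shift and turn from the pose commanded when the call began, along the tool's axes at that moment; what a row does not reach only later rows make up. A row lasts 1/8 s, in which the tool goes at most 62.5 mm and 10.7 degrees, less where a joint would pass 70% of its speed; a pose out of reach is approached as far as the arm can. A call with a gripper value outside its range is refused whole. The fingers move at their own pace and stop on an object; "newtons" is the grip in N (left out, the last holds). Time passes only in rows, so rows that repeat a pose let the fingers close. It gives the time, the measured TCP pose, the force, the opening and the grip force at its end, in the units of the state.
- arm.observe(): the state, without advancing time (a new reading comes with each control period).
- arm.get_image(name): name is "side" or "top" or "wrist"; returns the picture (400x640x3 uint8, red, green, blue); there is no depth.
- arm.camera_params(name): a dict with "K" (3x3 intrinsics, pixels), "k1" (the pictures are not rectified: a ray, as slopes to the right and down, at radius r is drawn at 1 + k1 r^2 times it, then the intrinsics apply), "rvec" (rotation vector, rad) and "tvec" (3), from world to camera coordinates, as OpenCV has them; the wrist camera has in their place "tool_from_camera" (4x4, takes a point from camera to tool coordinates, whose origin is the TCP and whose axes are the flange's). Camera axes: x right, y down, z forward; pixel columns grow to the right and rows downward; lengths in m; the calibration is good to about 2 mm. A picture is of the moment at which its call begins: read the wrist's pose just before it. camera_params takes no time and is no camera call.
- arm.job_done(): hands the job in; it is judged then, once.
Trained networks look in the newest picture that a camera, given by its name, has taken for a name from the list of things; names that differ only in an ending like _2 or _b are one class to them, and where a whole thing is asked for, a point or a joint stands for the part that bears it (a point fixed in the world has none). Each returns a list of dicts, best first, with "score" (0 to 1); they miss things now and then, are a little off and sometimes report something else, mostly with a low value. They report only what shows in the picture. A call takes as long as a camera call.
- arm.regions_of(camera, label): "pixels" (400x640 bool, what is visible of it) and "box" ([left, top, right, bottom] in pixels, round what is visible of it).
The state is a dict: "clock": time; "joint_pos": joint angles; "dq": joint speeds; "joint_efforts": joint torques, N m; "position": TCP position; "eef_rot": TCP orientation; "force": force on the tool from outside, world axes, zero at the start; "wrist_torque": the same for the moment, N m; "gripper_width": opening from 0.0 (shut) to 1.0 (fully open); "finger_force": force on a finger pad.
Only numpy, scipy, OpenCV 4.12 (cv2) and the standard library are available. Lean on these libraries where they do the work, as an engineer would, in place of code of your own. Each camera call takes 0.05 s, during which the arm holds its last target. There are 200 camera calls.

## Task

Two identical bench-top boring stations stand on the timber bench with their clear sliding guards left part-way. Slide the guard fully shut over the station that has a wooden block in its bay, and slide the guard of the other, empty station fully open, ready for loading; leave both guards standing like that.

Things in the scene. Friction and masses are not known exactly. Their poses are not given: they have to be found in the camera images.
- guard_loaded (a joint): Guard of the station whose bay holds a pale timber block (63 x 120 x 38 mm): how far open, in m. 0 = fully shut (over the bay, the half nearer the robot), 0.14 = fully open (over the closed housing, the far half); hard stop at each end. Clear pane in an aluminium frame, 144 x 152 mm, top face 99 mm above the bench. About 3 N of sliding friction; stays where it is left.
- guard_empty (a joint): The same for the other station, whose bay is empty: 0 = fully shut, 0.14 = fully open. Both stations are alike: fixed grey boxes 290 x 170 mm, 111 mm tall to the top of the guard tracks, lengthwise along world x but turned up to 15 degrees, a blue motor sticking 85 mm out of the far end.
- pull_loaded (a point): Middle of the black pull bar on the guard of the station with the block; moves with it. Level bar across the guard, 18 x 18 mm, 116 mm long, its middle 138 mm above the bench, on two feet 51 mm either side of the middle; 31 mm free between guard and bar, nothing above. x axis: level, along the track, the opening direction (away from the robot); y: along the bar; z: up.
- pull_empty (a point): The same, with the same sizes and axes, for the pull bar on the guard of the empty station.

How it is judged:
At the end, for the whole second after the job is handed in: The guard of the station with the block is shut to within 12 mm of its stop, the guard of the empty station is open to within 12 mm of its stop, and both stand still (value of joint guard_loaded below 0.012 m and value of joint guard_empty above 0.128 m and not (velocity of joint guard_loaded above 0.01 m/s) and not (velocity of joint guard_loaded below -0.01 m/s) and not (velocity of joint guard_empty above 0.01 m/s) and not (velocity of joint guard_empty below -0.01 m/s)); the robot touches nothing.
It also fails if it takes over 38 s, if anything falls off the work surface, if the arm or the gripper's body presses on something with over 40 N, if the wrist force passes 120 N, or if a joint passes its speed limit or range.

## Working session

There is one attempt and no reset: what is moved stays moved. The work goes in short steps, Python scripts to look and compute and a tool call to move; the robot and the scene stay as the last step left them, time stands still between calls to the robot, and variables do not carry over. Pictures are saved under pics/ and viewed, at most 10 in all, crops included, and the job is handed in when it is done.

Besides the shell and the picture viewer there is one more tool, called after "Request:" as name([rows], argument=value, ...), one row to a line, values as JSON. jog_arm: Moves the arm, as the interface text tells. Its arguments: {"type":"object","properties":{"steps":{"type":"array"},"newtons":{"type":"number"}},"required":["steps"]}

```bash
mkdir -p pics; ls; python3 - <<'E'
from rig import arm
import cv2,numpy as np
s=arm.observe();print(s)
ims=[]
for c in("top","side"):
    im=arm.get_image(c);cv2.imwrite(f"pics/{c}0.png",im[:,:,::-1])
    print(c,arm.camera_params(c))
    for l in("pull_loaded","pull_empty","guard_loaded","guard_empty"):
        for r in arm.regions_of(c,l):
            m=r["pixels"];ys,xs=np.nonzero(m);print(l,round(r["score"],2),r["box"],xs.mean().round(1),ys.mean().round(1),m.sum())
print(arm.camera_params("wrist"))
E
```

```text
pics
{'clock': 0.0, 'joint_pos': array([-1.00338665e+00,  3.85564846e-01,  6.65591877e-03, -4.79289133e-04,
       -1.19403535e+00, -2.58612728e-01]), 'dq': array([-4.08073528e-04,  4.37438438e-05,  8.63887089e-04, -1.86666726e-04,
       -2.16666658e-03, -3.55859238e-04]), 'joint_efforts': array([-7.56906975e-04, -3.92289162e+01,  1.88397843e+01,  4.18612450e+00,
       -4.49957763e-03, -1.89511020e-06]), 'position': array([ 0.18992628, -0.59523487,  0.40363088]), 'eef_rot': array([-1.53698308e-01,  9.88117213e-01,  1.07307286e-03, -2.27048006e-04]), 'force': array([ 0.24892037, -1.34448983, -0.11475353]), 'wrist_torque': array([-0.03111064,  0.00362129, -0.04507838]), 'finger_force': 0.0, 'gripper_width': 1.0061299133890398}
top {'K': array([[464.6147028,   0.       , 329.7142121],
       [  0.       , 464.6147028, 206.5691816],
       [  0.       ,   0.       ,   1.       ]]), 'k1': -0.12036093635678016, 'rvec': array([ 2.14823022, -2.13275348,  0.13119149]), 'tvec': array([0.00788523, 0.48948509, 1.04192097])}
pull_loaded 0.67 [191.8, 159.3, 261.2, 230.5] 223.8 196.1 4084
pull_em
[... 587 characters left out ...]
80.4] 334.6 156.9 2230
guard_loaded 0.8 [201.7, 271.3, 307.6, 359.9] 254.3 314.6 6588
guard_empty 0.76 [298.0, 128.2, 370.3, 179.8] 334.4 156.7 2307
{'K': array([[335.94401355,   0.        , 323.05218246],
       [  0.        , 335.94401355, 201.77962953],
       [  0.        ,   0.        ,   1.        ]]), 'k1': 0.0029324530813293597, 'tool_from_camera': array([[-2.18933190e-04, -9.62654571e-01, -2.70732579e-01,
         6.88570443e-02],
       [ 9.99998845e-01, -6.17938764e-04,  1.38856077e-03,
         2.65476517e-04],
       [-1.50400053e-03, -2.70731962e-01,  9.62653594e-01,
         3.14034492e-02],
       [ 0.00000000e+00,  0.00000000e+00,  0.00000000e+00,
         1.00000000e+00]])}
```

View pics/top0.png

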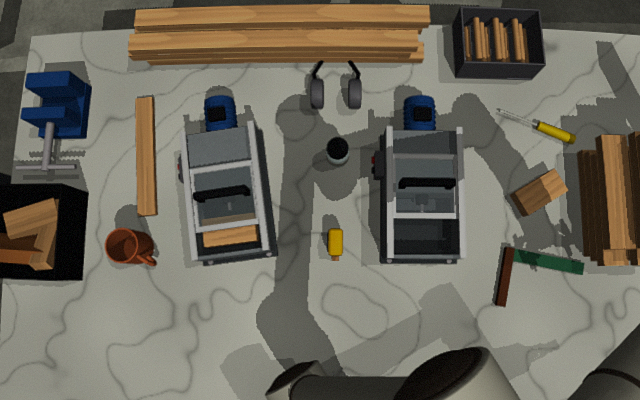

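View pics/side0.png

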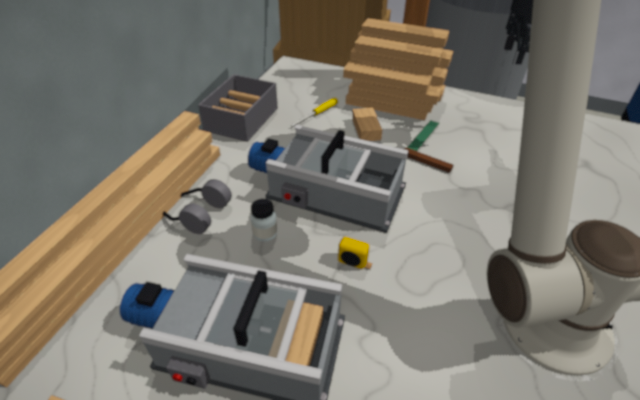

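The block (tan) is in the left station (+y side), at about (232,237) in the top picture. The right station's bay, about (425,237), is empty. Both guards are part-way, with black bars at about (221,192) and (427,183), so the network labels match the picture. Next I triangulate the bars.

```bash
cat > h.py <<'E'
import numpy as np,cv2
from rig import arm
def cam(c):
    p=arm.camera_params(c);R=cv2.Rodrigues(p["rvec"])[0];return p["K"],p["k1"],R,np.array(p["tvec"]).reshape(3)
def proj(X,c):
    K,k,R,t=cam(c);return cv2.projectPoints(np.atleast_2d(X).astype(float),cv2.Rodrigues(R)[0],t,K,np.array([k,0,0,0.]))[0][:,0]
def bar(c,l):
    im=cv2.imread(f"pics/{c}0.png");r=arm.regions_of(c,l)[0]
    v=im.max(2).astype(int);m=(r["pixels"]&(v<45)).astype(np.uint8)
    n,lab,st,_=cv2.connectedComponentsWithStats(m);i=1+st[1:,4].argmax()
    return lab==i
E
python3 - <<'E'
from h import *
from scipy.optimize import least_squares
# box model of bar (18x18x116) fitted to hulls of dark masks in both views
big=[]
for l in("guard_loaded","guard_empty"):
    obs={}
    for c in("top","side"):
        m=bar(c,l);ys,xs=np.nonzero(m);P=np.c_[xs,ys];obs[c]=P
        im=cv2.imread(f"pics/{c}0.png");im[m]=(0,0,255)
        x,y=P.mean(0).astype(int);x=max(x,60);y=max(y,60);big.append(cv2.resize(im[y-60:y+60,x-60:x+60],(390,290)))
    # end points of bar by principal axis extremes
    def ends(P,l):
        q=P-P.mean(0);u=np.linalg.svd(q,full_matrices=False)[2][0];s=q@u
        return P[s<s.min()+3].mean(0),P[s>s.max()-3].mean(0),len(P)
    for c in obs: print(l,c,ends(obs[c],l))
    def model(p):
        x,y,z,a=p;d=np.array([np.cos(a),np.sin(a),0]);e=np.array([-np.sin(a),np.cos(a),0])
        return np.array([[x,y,z]+i*.009*d+j*.058*e+k*np.array([0,0,.009]) for i in(-1,1) for j in(-1,1) for k in(-1,1)])
    D=[np.array([np.cos(t),np.sin(t)]) for t in np.arange(0,2*np.pi,np.pi/8)]
    def res(p):
        o=[]
        for c in obs:
            q=proj(model(p),c)
            # support function of hull; (feet hang below: robust loss)
            o+=[(q@d).max()-(obs[c]@d).max()-.5 for d in D]
        return np.array(o)
    s=least_squares(res,[.55,.2 if 'loaded' in l else -.2,.138,0],loss="soft_l1",x_scale=[.01,.01,.01,.1])
    print(s.x.round(4),np.rad2deg(s.x[3]),np.round(res(s.x),1))
cv2.imwrite("pics/m.png",np.vstack([np.hstack(big[:2]),np.hstack(big[2:])]))
E
```

```text
guard_loaded top (array([248.54166667, 191.41666667]), array([194.45833333, 196.04166667]), 556)
guard_loaded side (array([261.42857143, 273.66666667]), array([240.76, 343.28]), 840)
[0.5041 0.244  0.123  0.1749] 10.019033690065372 [-1.6 -2.  -2.2 -2.1  0.1  0.9  0.9 -0.1 -0.9 -0.9 -0.9 -1.   0.4  0.8
  1.  -0.9  1.1 -0.2 -1.1 -1.8 -2.4 -2.2 -0.5  1.   0.1 -1.2 -0.3 -1.6
 -2.6 -2.1 -0.6  1. ]
guard_empty top (array([399.62962963, 183.92592593]), array([453.7037037, 182.2962963]), 553)
guard_empty side (array([340.82352941, 132.47058824]), array([324.  , 170.75]), 338)
[ 0.5276 -0.1964  0.1261  0.0381] 2.181389776917583 [-1.  -0.6 -0.1 -0.9 -0.3  0.2 -0.4 -1.  -1.1 -0.1  0.2 -1.4 -1.2 -0.3
 -0.4 -1.   0.5 -1.5 -1.  -2.5 -3.6 -4.1 -2.3 -0.8  0.8 -1.3 -0.2 -1.3
 -2.2 -2.3 -1.4 -0.4]
```

View pics/m.png

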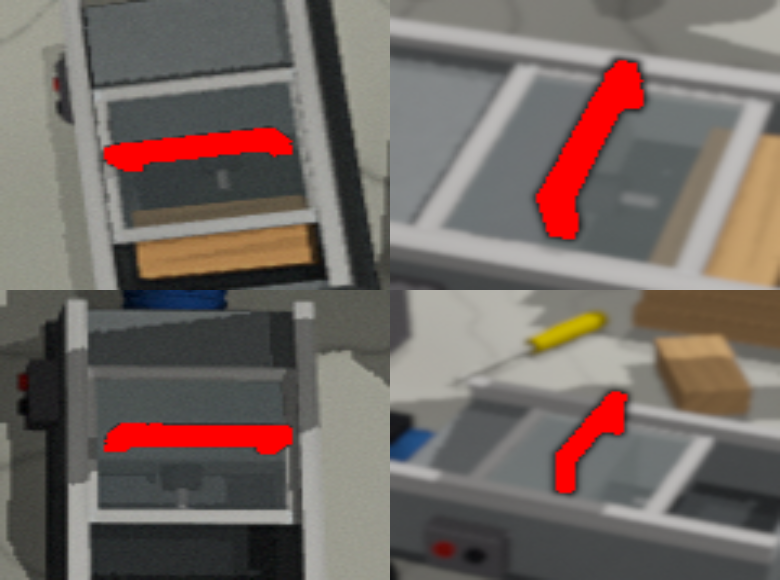

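The red masks cover each bar plus its two feet, and the feet pull the height down. I'll add the feet to the model.

```bash
cat > fit.py <<'E'
from h import *
from scipy.optimize import least_squares
D=[np.array([np.cos(t),np.sin(t)]) for t in np.arange(0,2*np.pi,np.pi/12)]
for l in("guard_loaded","guard_empty"):
    obs={c:np.argwhere(bar(c,l))[:,::-1] for c in("top","side")}
    def model(p):
        x,y,z,a=p;d=np.array([np.cos(a),np.sin(a),0]);e=np.array([-np.sin(a),np.cos(a),0])
        f=lambda hx,ys,zs:[np.array([x,y,z])+i*hx*d+j*e+k*np.array([0,0,1]) for i in(-1,1) for j in ys for k in zs]
        return np.array(f(.009,(-.058,.058),(-.009,.009))+f(.007,(-.058,-.044,.044,.058),(-.039,)))
    def res(p):
        return np.array([(proj(model(p),c)@d).max()-(obs[c]@d).max() for c in obs for d in D])
    s=least_squares(res,[.55,.2 if 'loaded' in l else -.2,.138,0],loss="soft_l1",x_scale=[.01,.01,.01,.1])
    print(l,s.x.round(4),np.rad2deg(s.x[3]).round(2),np.abs(res(s.x)).mean().round(2))
E
python3 fit.py
```

```text
guard_loaded [0.5048 0.2427 0.1292 0.1625] 9.31 1.6
guard_empty [ 0.5284 -0.1975  0.1331  0.0187] 1.07 1.38
```

Request:
jog_arm([
  [[0.6,-0.443,0.277,0,-73.3],[0.6,-0.443,0.277,0,-73.3],[0.6,-0.443,0.277,0,-73.3],[0.6,-0.443,0.277,0,-73.3],[0.6,-0.443,0.277,0,-73.3],[0.6,-0.443,0.277,0,-73.3],[0.6,-0.443,0.277,0,-73.3],[0.6,-0.443,0.277,0,-73.3]],
])

```text
clock: 1.9
position: [0.5143, -0.2122, 0.4051]
eef_rot: [0.714, -0.701, 0.0, -0.0]
force: [1.5, -0.6, 0.1]
gripper_width: 0.597
finger_force: 0.0
```

```bash
python3 - <<'E'
from h import *
from scipy.spatial.transform import Rotation as Ro
s=arm.observe();im=arm.get_image("wrist");cv2.imwrite("pics/w1.png",im[:,:,::-1])
p=arm.camera_params("wrist");T=np.eye(4);T[:3,:3]=Ro.from_quat(s["eef_rot"]).as_matrix();T[:3,3]=s["position"]
C=T@p["tool_from_camera"];W=np.linalg.inv(C)
print(s["position"],s["eef_rot"]);np.save("w1.npy",C)
def pj(X):
    return cv2.projectPoints(np.array(X),cv2.Rodrigues(W[:3,:3])[0],W[:3,3],p["K"],np.array([p["k1"],0,0,0.]))[0][:,0]
a=.0187;e=np.array([-np.sin(a),np.cos(a),0]);
for z in(.133,.138): print(z,pj([np.array([.5284,-.1975,z])+k*e for k in(-.058,0,.058)]).round(1).tolist())
E
```

```text
[ 0.51432045 -0.21221057  0.40512553] [ 7.13620680e-01 -7.00532173e-01  4.01051605e-04 -1.98679418e-04]
0.133 [[302.5, 143.3], [303.8, 220.7], [305.0, 289.1]]
0.138 [[302.1, 144.0], [303.5, 222.9], [304.7, 292.4]]
```

View pics/w1.png

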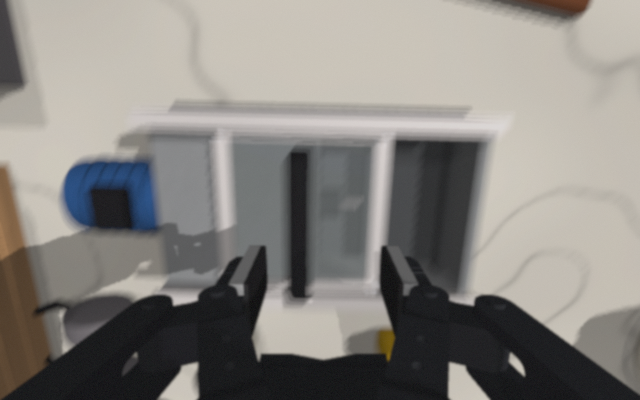

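The wrist view is slightly blurred. The empty station's bar runs from (301,147) to (299,297), about 3 px from the predicted spot, so the bar's x is about 0.531. The fingers can straddle it.

Request:
jog_arm([
  [[0.6,-0.014,-0.017,0.0,0],[0.6,-0.014,-0.017,0.04,0],[0.6,-0.014,-0.017,0.08,0],[0.6,-0.014,-0.017,0.1,0],[0.6,-0.014,-0.017,0.12,0],[0.6,-0.014,-0.017,0.12,0]],
])

```text
clock: 2.7
position: [0.5295, -0.2003, 0.2832]
eef_rot: [0.713, -0.702, -0.001, 0.001]
force: [0.6, -0.6, 0.6]
gripper_width: 0.603
finger_force: 0.0
```

Request:
jog_arm([
  [[0.6,0,-0.01,0,0],[0.6,0,-0.018,0,0],[0.6,0,-0.026,0,0],[0.6,0,-0.034,0,0],[0.6,0,-0.042,0,0],[0.6,0,-0.05,0,0],[0.6,0,-0.055,0,0],[0.6,0,-0.06,0,0]],
])

```text
clock: 3.7
position: [0.5903, -0.1988, 0.2845]
eef_rot: [0.713, -0.701, -0.0, 0.0]
force: [-1.8, -2.6, 1.2]
gripper_width: 0.599
finger_force: 1.7
```

Request:
jog_arm([
  [[0.6,0,-0.003,0,0],[0.6,0,-0.006,0,0]],
])

```text
clock: 3.95
position: [0.5961, -0.1986, 0.2845]
eef_rot: [0.713, -0.701, -0.0, 0.0]
force: [-3.2, -2.4, 0.5]
gripper_width: 0.595
finger_force: 1.6
```

Pushing at about 3 N, so the guard is sliding. Continuing to the stop.

Request:
jog_arm([
  [[0.6,0,-0.003,0,0],[0.6,0,-0.006,0,0],[0.6,0,-0.008,0,0]],
])

```text
clock: 4.32
position: [0.602, -0.1986, 0.2842]
eef_rot: [0.713, -0.701, -0.004, 0.003]
force: [-11.3, -2.2, 6.5]
gripper_width: 0.601
finger_force: 6.3
```

Request:
jog_arm([
  [[0.6,0,-0.003,0,0],[0.6,0,-0.005,0,0]],
])

```text
clock: 4.58
position: [0.6038, -0.1988, 0.2838]
eef_rot: [0.712, -0.702, -0.008, 0.007]
force: [-22.1, -0.7, 11.4]
gripper_width: 0.601
finger_force: 11.4
```

Request:
jog_arm([
  [[0.6,0,-0.003,0,0],[0.6,0,-0.005,0,0]],
])

```text
clock: 4.82
position: [0.6057, -0.199, 0.2834]
eef_rot: [0.712, -0.702, -0.013, 0.011]
force: [-32.8, 0.3, 18.0]
gripper_width: 0.6
finger_force: 16.6
```

The force rises with no further movement, so the empty guard is at its open stop. Back off, lift clear and move to the other station.

Request:
jog_arm([
  [[0.6,0,0.015,0,0],[0.6,0,0.025,0,0],[0.6,0,0.025,-0.06,0],[0.6,0,0.025,-0.12,0],[0.6,0,0.025,-0.12,0]],
])

```text
clock: 5.45
position: [0.5907, -0.1985, 0.4118]
eef_rot: [0.714, -0.7, 0.007, -0.005]
force: [-0.2, 0.4, -0.1]
gripper_width: 0.598
finger_force: 0.0
```

Request:
jog_arm([
  [[0.6,-0.44,0.076,0,-8.3],[0.6,-0.44,0.076,0,-8.3],[0.6,-0.44,0.076,0,-8.3],[0.6,-0.44,0.076,0,-8.3],[0.6,-0.44,0.076,0,-8.3],[0.6,-0.44,0.076,0,-8.3],[0.6,-0.44,0.076,0,-8.3],[0.6,-0.44,0.076,0,-8.3]],
])

```text
clock: 6.45
position: [0.5047, 0.2441, 0.404]
eef_rot: [0.764, -0.645, -0.0, -0.001]
force: [-0.3, -0.1, 0.0]
gripper_width: 0.602
finger_force: 0.0
```

```bash
python3 - <<'E'
from h import *
from scipy.spatial.transform import Rotation as Ro
s=arm.observe();im=arm.get_image("wrist");cv2.imwrite("pics/w2.png",im[:,:,::-1])
p=arm.camera_params("wrist");T=np.eye(4);T[:3,:3]=Ro.from_quat(s["eef_rot"]).as_matrix();T[:3,3]=s["position"]
W=np.linalg.inv(T@p["tool_from_camera"])
def pj(X):
    return cv2.projectPoints(np.array(X),cv2.Rodrigues(W[:3,:3])[0],W[:3,3],p["K"],np.array([p["k1"],0,0,0.]))[0][:,0]
a=.1625;e=np.array([-np.sin(a),np.cos(a),0]);B=np.array([.5048,.2427,.138])
print(s["position"],s["eef_rot"],pj([B+k*e for k in(-.058,0,.058)]).round(1).tolist())
print("tool shift to bar",(T[:3,:3].T@(B+[0,0,.147]-s["position"])).round(4),"tool y angle",np.rad2deg(np.arctan2(T[1,1],T[0,1])))
E
```

```text
[0.50469739 0.24406688 0.40403763] [ 7.63759988e-01 -6.45499736e-01 -2.73661318e-04 -8.34428198e-04] [[323.5, 119.9], [323.1, 202.1], [322.7, 274.2]]
tool shift to bar [0.0015 0.0002 0.119 ] tool y angle -170.4063854527794
```

View pics/w2.png

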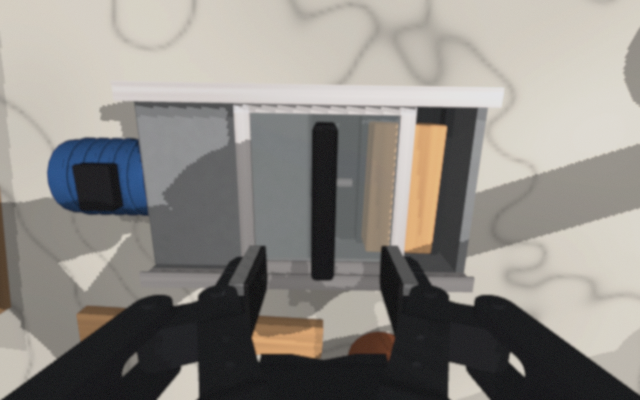

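The wrist view confirms the bar at (325,122)–(322,280), within 2 px of the prediction, and the block is in this bay. I'll lower over it and pull it shut.

Request:
jog_arm([
  [[0.6,0.001,0,0.04,0],[0.6,0.001,0,0.08,0],[0.6,0.001,0,0.1,0],[0.6,0.001,0,0.119,0],[0.6,0.001,0,0.119,0]],
])

```text
clock: 7.12
position: [0.5056, 0.2378, 0.2841]
eef_rot: [0.762, -0.648, -0.0, 0.002]
force: [0.5, -0.3, 0.2]
gripper_width: 0.596
finger_force: 0.0
```

Request:
jog_arm([
  [[0.6,0,0.01,0,0],[0.6,0,0.018,0,0],[0.6,0,0.026,0,0],[0.6,0,0.034,0,0],[0.6,0,0.042,0,0],[0.6,0,0.05,0,0],[0.6,0,0.055,0,0],[0.6,0,0.06,0,0]],
])

```text
clock: 8.12
position: [0.4462, 0.2296, 0.286]
eef_rot: [0.762, -0.647, 0.0, -0.001]
force: [3.7, 0.7, 2.7]
gripper_width: 0.598
finger_force: 1.7
```

Request:
jog_arm([
  [[0.6,0,0.003,0,0],[0.6,0,0.006,0,0]],
])

```text
clock: 8.38
position: [0.4404, 0.2286, 0.2858]
eef_rot: [0.762, -0.647, -0.0, -0.001]
force: [2.7, 1.5, 2.1]
gripper_width: 0.598
finger_force: 1.6
```

Request:
jog_arm([
  [[0.6,0,0.003,0,0],[0.6,0,0.006,0,0],[0.6,0,0.008,0,0]],
])

```text
clock: 8.75
position: [0.4323, 0.227, 0.2856]
eef_rot: [0.762, -0.647, -0.0, -0.0]
force: [2.0, 2.6, 2.0]
gripper_width: 0.601
finger_force: 1.6
```

Request:
jog_arm([
  [[0.6,0,0.003,0,0],[0.6,0,0.005,0,0]],
])

```text
clock: 9.0
position: [0.4298, 0.2266, 0.2855]
eef_rot: [0.762, -0.647, 0.002, -0.003]
force: [24.0, -1.4, -14.4]
gripper_width: 0.599
finger_force: 11.8
```

Request:
jog_arm([
  [[0.6,0,0.003,0,0],[0.6,0,0.005,0,0]],
])

```text
clock: 9.25
position: [0.4283, 0.2263, 0.2854]
eef_rot: [0.762, -0.647, 0.004, -0.007]
force: [46.7, -6.4, -28.8]
gripper_width: 0.599
finger_force: 22.2
```

At the shut stop. Back off to centre, lift, and check.

Request:
jog_arm([
  [[0.6,0,-0.01,0,0],[0.6,0,-0.023,0,0],[0.6,0,-0.023,0,0],[0.6,0,-0.023,-0.05,0],[0.6,0,-0.023,-0.1,0],[0.6,0,-0.023,-0.14,0],[0.6,0,-0.023,-0.14,0]],
])

```text
clock: 10.12
position: [0.4449, 0.2291, 0.4291]
eef_rot: [0.762, -0.647, 0.0, -0.003]
force: [-0.6, 0.7, -0.8]
gripper_width: 0.601
finger_force: 0.0
```

```bash
python3 - <<'E'
from h import *
a=arm.get_image("top");b=arm.get_image("side");s=arm.observe()
cv2.imwrite("pics/end.png",np.vstack([a[80:290,:],b[100:400]])[:,:,::-1]);print(s["clock"],s["position"],s["force"])
E
```

```text
10.225 [0.44446582 0.22870753 0.42524408] [-1.21771884  0.54178445 -0.27153616]
```

View pics/end.png

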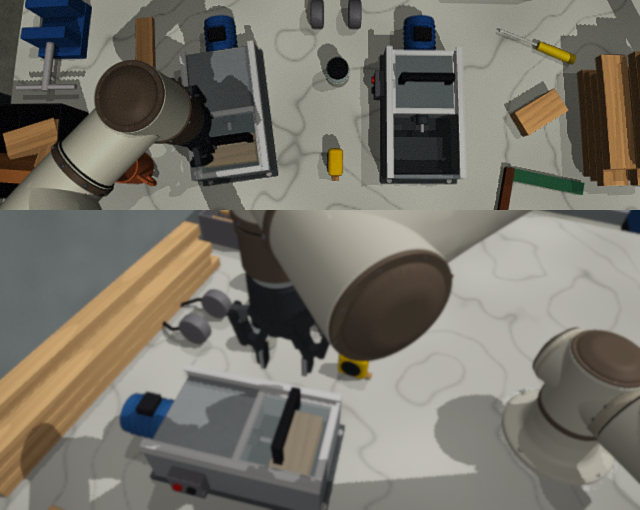

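The top strip shows the empty station's guard over the housing, with its bar at (427,77). The side strip shows the loaded guard at the near end over the block, with its bar at (287,425). The arm is clear of both.

```bash
python3 -c "
from rig import arm
print(arm.job_done())"
```

```text
the job is handed in; nothing more can be done
None
```

I slid the guard over the block fully shut and the empty station's guard fully open, each to its hard stop, then lifted the arm clear and handed the job in at about 10 s on the robot's clock; no verdict came back.

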